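# Park the glaze-spray compressor just past its compression peak

## Robot

A 6-joint arm with a two-finger parallel gripper is mounted at the origin on the work surface. World frame = base frame: x ahead of the robot, y to its left, z up, the work surface at z = 0. Lengths are in m, angles in rad, forces in N, time in s.
With the tool pointing down it reaches from about 0.35 to 0.975 m from the base axis. Payload 17.4 kg.
Tool frame: the origin (TCP) lies midway between the tips of the shut fingers; the grasp point (between the pads) lies 19 mm behind it; z points along the fingers, y is the line along which they close (so a half turn about z gives the same grasp; the last joint's range is limited). The gripper opens to 85 mm and grips with 20 to 120 N. Pads are 22 mm wide; open, the fingers measure 114 mm over their backs; the gripper's body (76 mm by 85 mm) begins 54 mm behind the grasp point. The pads swing forward as they close: fully open they stand 13 mm farther back than shut.
Start: joints at [1.279, 0.116, 1.442, -0, 1.584, -0.038], TCP at [0.169, 0.653, 0.231] pointing down, gripper open.
Joint ranges: [-2.83, 2.83], [-0.83, 2.19], [0.07, 2.5], [-1.14, 4.28], [0.01, 3], [-2.97, 2.97]. Speed limits (rad/s): [1.89, 1.89, 2.22, 3.14, 3.14, 3.14].

## Interface

Orientations are given as a unit quaternion [w, x, y, z].
In Python, from bench import bot, eyes gives the robot as it stands.
- The arm moves only by the tool carry_out, never from a script. Its argument "series" is a list of rows, each a list of 3 entries, a list of its own where there are three numbers: the closure, from -1 (fully open) to 1 (shut), then the shift along the tool's x, y, z in mm, then the turn, a rotation vector about the tool's x, y, z in degrees. In form: [[gripper, [dx, dy, dz], [ax, ay, az]], ...]. A call has exactly 10 rows; each row shifts and turns the commanded pose from where the row before left it, along the tool's axes as they then stand; what a row does not reach is not made up. A row lasts 1/10 s, in which the tool goes at most 50 mm and 8.59 degrees, less where a joint would pass 70% of its speed; a pose out of reach is approached as far as the arm can. A call with a gripper value outside its range is refused whole. The fingers move at their own pace and stop on an object; "grip_force" is the grip in N (left out, the last holds). Time passes only in rows, so rows that do not move let the fingers close, or fill a call up. It gives the time, the measured TCP pose, the force, the opening and the grip force at its end, in the units of the state.
- bot.observe(): the state, without advancing time (a new reading comes with each control period).
- eyes.camera(name): name is "side" or "top" or "wrist"; returns a dict with "frame" (480x640x3 uint8, red, green, blue), "fx", "fy", "cx", "cy" (pixels), "extrinsics" (4x4, takes a point from camera to world coordinates). Camera axes: x right, y down, z forward; pixel columns grow to the right and rows downward; lengths in m; the calibration is good to about 2 mm. The wrist camera is an equidistant fisheye: a pixel r from the principal point sees the ray r / f radians off the axis. A picture is of the moment at which its call begins. There is no depth.
- bot.close_job(): hands the job in; it is judged then, once.
Trained networks look in the newest picture that a camera, given by its name, has taken for a name from the list of things; names that differ only in an ending like _2 or _b are one class to them, and where a whole thing is asked for, a point or a joint stands for the part that bears it (a point fixed in the world has none). Each returns a list of dicts, best first, with "confidence" (0 to 1); they miss things now and then, are a little off and sometimes report something else, mostly with a low value. They report only what shows in the picture. A call takes as long as a camera call.
- eyes.find_in(camera, name): "rect" ([left, top, right, bottom] in pixels, round what is visible of it).
- eyes.regions_of(camera, name): "mask" (480x640 bool, what is visible of it) and "rect" ([left, top, right, bottom] in pixels, round what is visible of it).
The state is a dict: "time": time; "joint_positions": joint angles; "joint_vel": joint speeds; "joint_torque": joint torques, N m; "position": TCP position; "tcp_rot": TCP orientation; "wrist_force": force on the tool from outside, world axes, zero at the start; "torque": the same for the moment, N m; "opening": finger opening in m; "finger_force": force on a finger pad.
Only numpy, scipy, OpenCV 4.12 (cv2) and the standard library are available. Lean on these libraries where they do the work, as an engineer would, in place of code of your own. Each camera call takes 0.05 s, during which the arm holds its last target. There are 200 camera calls.

## Task

Park the glaze-spray compressor: push the upright pin on its flat flywheel anticlockwise (seen from above), gently and without clamping the pin, feel the resistance rise to its peak and ease off, and stop just past the top of compression, where the wheel neither springs back nor runs on by itself; never run well past it. Then swing the brake lever beside the wheel all the way over, away from the side it leans to now, let go of everything, and leave the jar, the bowl and the tile stack alone.

Things in the scene. Friction and masses are not known exactly. Their poses are not given: they have to be found in the camera images.
- compressor: small grey compressor, fixed to the table; origin on the table under the flywheel axis (vertical). Its x axis points from the flywheel to the lying air tank, its y axis away from the brake lever. Housing under the wheel 160 mm wide, up to 120 mm high; air tank 110 mm thick, 300 mm long along y, centred 210 mm along x, top 125 mm above the table; the brake's block stands 200 mm along -y.
- flywheel: dark steel flywheel lying flat, 200 mm in diameter, 20 mm thick, about 2.5 kg; origin on its axis at its underside, 130 mm above the table (top face at 150 mm). Its x axis points from the axis to the pin. To be turned anticlockwise (positive yaw). How far ahead the top of compression lies differs every time (about 1.25 to 2.5 rad) and cannot be seen, only felt.
- pin_top (a point): centre of the top of the upright round black pin on the flywheel, 20 mm in diameter, 50 mm tall, 75 mm from the axis; its top is 200 mm above the table. Feel at the pin: dry drag of 5 N when moving slowly; the air adds to it from 1.7 rad before the top, most (8 N) 0.7 rad before it, nothing at the top. Standing still, the pin presses back with the air's share only (up to 6 N).
- hub_top (a point): centre of the flywheel's hub on the turning axis, 160 mm above the table. Past the top the air helps: the push needed at the pin is half the drag (2.5 N) 0.14 rad past the top and nothing 0.3 rad past it, after which the wheel runs on alone. Let go within 0.25 rad of the top, the drag holds it; earlier, it springs back.
- timing (a point): centre of the pump's timing disc, out of sight under the hub, 95 mm above the table: it orbits the wheel's axis with the wheel, 0.1 mm off it, without turning itself. At the top of compression it lies along the compressor's +x; past the top it moves to +y. The orbit is far smaller than the noise of the reading, so it cannot be used to find the top; that must be felt.
- brake (a joint): brake lever, rad: 0 = off, leaning to the compressor's -x side (0.5 rad off upright), 1.0 = fully over to +x, brake set. Turns about an axis along the compressor's y; stays where it is left; 1 N at its ball moves it.
- brake_tip (a point): centre of the black ball, 26 mm in diameter, at the end of the brake lever; 80 mm from the pivot, 157 mm above the table when off or set and 167 mm when upright
- brake_pivot (a point): pivot of the brake lever, 87 mm above the table
- glaze_jar: closed glaze jar, 70 mm in diameter, 90 mm tall, bystander; origin under its centre
- bowl: white ceramic bowl, 110 mm wide, 55 mm tall, bystander; origin under its centre
- tile_stack: stack of terracotta tiles, 90 x 90 x 45 mm, bystander; origin under its centre

How it is judged:
By the outcome, as a careful person would: the job done as asked, in the order asked, and still so for the second after the job is handed in, with the robot touching nothing.
It also fails if it takes over 72 s, if anything falls off the work surface, if the arm or the gripper's body presses on something with over 40 N, if the wrist force passes 120 N, or if a joint passes its speed limit or range.

## Working session

There is one attempt and no reset: what is moved stays moved. The work goes in short steps, Python scripts to look and compute and a tool call to move; the robot and the scene stay as the last step left them, time stands still between calls to the robot, and variables do not carry over. Pictures are saved under pics/ and viewed, at most 10 in all, crops included, and the job is handed in when it is done.

Besides the shell and the picture viewer there is one more tool, called after "Emit:" by a JSON object that holds its "name" and its "arguments", one argument or row to a line. carry_out: Moves the arm, as the interface text tells. Its arguments: {"type":"object","properties":{"series":{"type":"array"},"grip_force":{"type":"number"}},"required":["series"]}

```bash
mkdir -p pics; ls; cat > h.py <<'E'
import numpy as np,cv2
from bench import bot,eyes
E
python3 - <<'E'
from h import *
s=bot.observe();print({k:np.round(v,3).tolist() for k,v in s.items()})
ims=[]
for c in ["side","top"]:
    d=eyes.camera(c);print(c,[d[k] for k in("fx","fy","cx","cy")],np.round(d["extrinsics"],4).tolist())
    cv2.imwrite(f"pics/{c}0.png",d["frame"][:,:,::-1])
    for n in ["compressor","flywheel","pin_top","hub_top","brake_tip","brake","glaze_jar","bowl","tile_stack"]:
        print(n,[(np.round(r["rect"]).tolist(),round(r["confidence"],2)) for r in eyes.find_in(c,n)[:2]])
E
```

```text
pics
{'time': 0.0, 'joint_positions': [1.279, 0.116, 1.442, 0.0, 1.584, -0.038], 'joint_vel': [-0.001, -0.001, -0.001, -0.001, 0.001, -0.002], 'joint_torque': [0.006, -73.192, -63.253, 0.0, 0.006, 0.0], 'position': [0.169, 0.653, 0.231], 'tcp_rot': [-0.0, 0.127, 0.992, -0.001], 'wrist_force': [0.193, -0.509, -0.227], 'torque': [-0.059, -0.059, 0.034], 'finger_force': 0.0, 'opening': 0.086}
side [499.58807245093675, 499.58807245093675, 319.8237505884644, 242.2711782879904] [[0.9903, -0.0833, 0.1115, 0.354], [-0.1391, -0.5659, 0.8127, -1.0129], [-0.0046, -0.8203, -0.572, 0.8756], [0.0, 0.0, 0.0, 1.0]]
compressor [([289.0, 186.0, 439.0, 309.0], 0.79), ([339.0, 248.0, 362.0, 272.0], 0.28)]
flywheel [([302.0, 194.0, 369.0, 238.0], 0.88)]
pin_top [([298.0, 200.0, 372.0, 242.0], 0.87)]
hub_top [([290.0, 187.0, 439.0, 311.0], 0.73), ([294.0, 197.0, 372.0, 240.0], 0.7)]
brake_tip [([344.0, 249.0, 362.0, 273.0], 0.71)]
brake [([340.0, 250.0, 359.0, 272.0], 0.52), ([304.0, 384.0, 341.0, 437.0], 0.41)]
glaze_jar [([305.0, 383.0, 343.0, 437.0], 0.91)]
bowl [([258.0, 193.0, 292.0, 220.0], 0.82)]
tile_stack [([312.0, 188.0, 337.0, 199.0], 0.81), ([296.0, 197.0, 372.0, 241.0], 0.67)]
top [457.81552714685546, 457.81552714685546, 313.8132697712762, 247.21818560917282] [[0.0155, -0.9836, 0.1797, 0.3144], [-0.9999, -0.0153, 0.0025, 0.02], [0.0003, -0.1797, -0.9837, 1.1444], [0.0, 0.0, 0.0, 1.0]]
compressor [([182.0, 121.0, 353.0, 288.0], 0.95)]
flywheel [([212.0, 180.0, 302.0, 269.0], 0.91)]
pin_top []
hub_top [([212.0, 180.0, 299.0, 272.0], 0.9)]
brake_tip [([214.0, 178.0, 302.0, 272.0], 0.27)]
brake [([342.0, 212.0, 355.0, 227.0], 0.57)]
glaze_jar [([469.0, 265.0, 509.0, 298.0], 0.92), ([213.0, 182.0, 300.0, 268.0], 0.23)]
bowl [([135.0, 277.0, 180.0, 320.0], 0.59)]
tile_stack [([121.0, 206.0, 172.0, 257.0], 0.75), ([132.0, 273.0, 178.0, 321.0], 0.68)]
```

```bash
python3 - <<'E'
import cv2
a=cv2.imread("pics/top0.png")[100:340,110:430];b=cv2.imread("pics/side0.png")[160:340,220:460]
cv2.imwrite("pics/t.png",cv2.resize(a,(800,600),interpolation=cv2.INTER_CUBIC))
cv2.imwrite("pics/s.png",cv2.resize(b,(800,600),interpolation=cv2.INTER_CUBIC))
E
```

```text
(no output)
```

View pics/t.png

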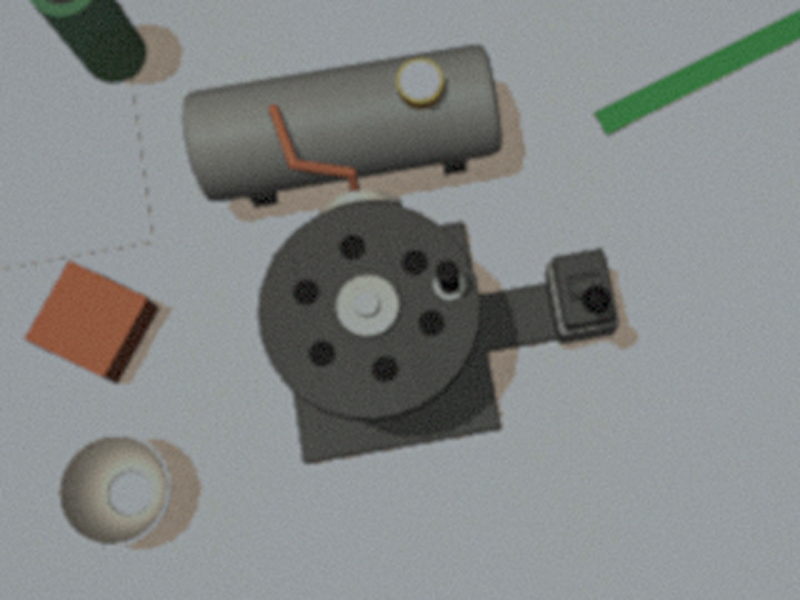

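View pics/s.png

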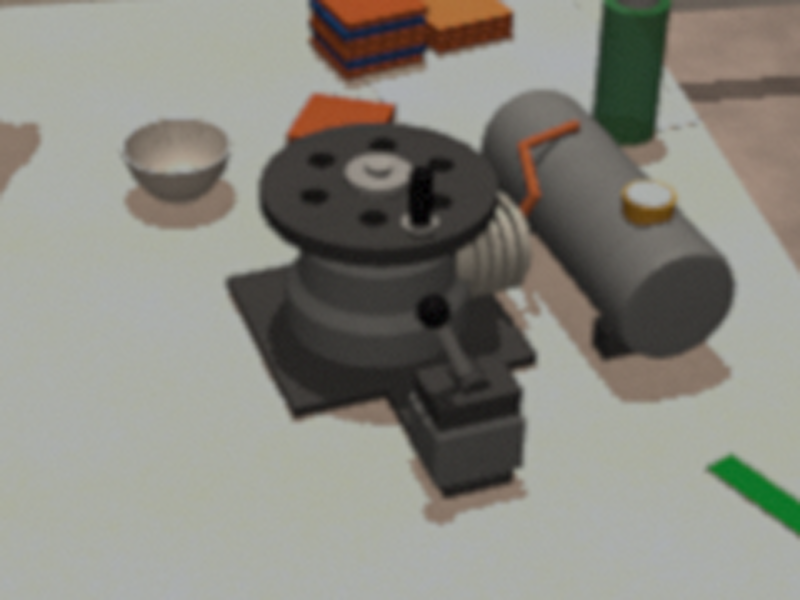

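The top crop shows the hub at (367,303), the pin top at (447,268) and the brake ball at (597,300). In the side crop the hub is at (378,170), the pin top at (424,170) and the ball at (433,311). The jar at the top left is behind the tank, and the bowl and tile stack are on the left.

```bash
cat >> h.py <<'E'
def ray(d,u,v):
    E=np.array(d["extrinsics"]);r=E[:3,:3]@np.array([(u-d["cx"])/d["fx"],(v-d["cy"])/d["fy"],1]);return E[:3,3],r/np.linalg.norm(r)
def atz(d,u,v,z):
    o,r=ray(d,u,v);return o+r*(z-o[2])/r[2]
def tri(rs):
    A=0;b=0
    for o,r in rs:
        P=np.eye(3)-np.outer(r,r);A=A+P;b=b+P@o
    return np.linalg.solve(A,b)
E
python3 - <<'E'
from h import *
T=eyes.camera("top");S=eyes.camera("side")
t=lambda x,y:(110+x/2.5,100+y/2.5); s=lambda x,y:(220+x*.3,160+y*.3)
for n,a,b,z in [("hub",(367,303),(378,170),.16),("pin",(447,268),(424,170),.2),("ball",(597,300),(433,311),.157)]:
    print(n,tri([ray(T,*t(*a)),ray(S,*s(*b))]).round(4),atz(T,*t(*a),z).round(4),atz(S,*s(*b),z).round(4))
for n,a,z in [("pinbase",(450,290),.15),("baseR",(500,430),.01),("baseL",(305,462),.01),("tankTR",(485,47),.07),("tankTL",(188,95),.07),("blk1",(603,250),.087),("blk2",(613,328),.087),("wheelL",(259,310),.15),("wheelR",(478,305),.15),("wheelT",(367,199),.15),("wheelB",(367,418),.15)]:
    print(n,atz(T,*t(*a),z).round(4))
E
```

```text
hub [0.5514 0.1494 0.1586] [0.5507 0.1493 0.16  ] [0.5513 0.1473 0.16  ]
pin [0.5743 0.077  0.1998] [0.5728 0.077  0.2   ] [0.5757 0.0772 0.2   ]
ball [ 0.5578 -0.0539  0.1603] [ 0.5573 -0.0541  0.157 ] [ 0.56   -0.0491  0.157 ]
pinbase [0.5662 0.0768 0.15  ]
baseR [0.4587 0.0314 0.01  ]
baseL [0.4237 0.2244 0.01  ]
tankTR [0.8385 0.0524 0.07  ]
tankTL [0.7826 0.3477 0.07  ]
blk1 [ 0.6238 -0.065   0.087 ]
blk2 [ 0.5476 -0.0745  0.087 ]
wheelL [0.5452 0.2466 0.15  ]
wheelR [0.5528 0.0515 0.15  ]
wheelT [0.65   0.1542 0.15  ]
wheelB [0.4497 0.1467 0.15  ]
```

Emit:
{"name": "carry_out", "arguments": {
  "series": [
    [1, [-25.3, -23.7, -1], [0, 0, 0]],
    [1, [-25.3, -23.7, -1], [0, 0, 0]],
    [1, [-25.3, -23.7, -1], [0, 0, 0]],
    [1, [-25.3, -23.7, -1], [0, 0, 0]],
    [1, [-25.3, -23.7, -1], [0, 0, 0]],
    [1, [-25.3, -23.7, -1], [0, 0, 0]],
    [1, [-25.3, -23.7, -1], [0, 0, 0]],
    [1, [-25.3, -23.7, -1], [0, 0, 0]],
    [1, [-25.3, -23.7, -1], [0, 0, 0]],
    [1, [-25.3, -23.7, -1], [0, 0, 0]]
  ],
  "grip_force": 20
}}

```text
time: 2.1
position: [0.3554, 0.3592, 0.2415]
tcp_rot: [0.0, 0.126, 0.992, 0.0]
wrist_force: [0.6, 1.4, -0.5]
opening: 0.0001
finger_force: 0.0
```

Emit:
{"name": "carry_out", "arguments": {
  "series": [
    [1, [-25.3, -23.7, -1], [0, 0, 0]],
    [1, [-25.3, -23.7, -1], [0, 0, 0]],
    [1, [-25.3, -23.7, -1], [0, 0, 0]],
    [1, [-25.3, -23.7, -1], [0, 0, 0]],
    [1, [-25.3, -23.7, -1], [0, 0, 0]],
    [1, [-25.3, -23.7, -1], [0, 0, 0]],
    [1, [-25.3, -23.7, -1], [0, 0, 0]],
    [1, [-25.3, -23.7, -1], [0, 0, 0]],
    [1, [-25.3, -23.7, -1], [0, 0, 0]],
    [1, [-25.3, -23.7, -1], [0, 0, 0]]
  ]
}}

```text
time: 3.1
position: [0.5409, 0.0662, 0.2515]
tcp_rot: [0.0, 0.127, 0.992, 0.0]
wrist_force: [0.1, 1.2, -0.7]
opening: -0.0
finger_force: 0.0
```

Emit:
{"name": "carry_out", "arguments": {
  "series": [
    [1, [0, 0, 0], [0, 0, 7.4]],
    [1, [0, 0, 0], [0, 0, 7.4]],
    [1, [0, 0, 0], [0, 0, 7.4]],
    [1, [0, 0, 0], [0, 0, 7.4]],
    [1, [0, 0, 0], [0, 0, 7.4]],
    [1, [0, 0, 0], [0, 0, 7.4]],
    [1, [0, 0, 0], [0, 0, 7.4]],
    [1, [0, 0, 0], [0, 0, 7.4]],
    [1, [0, 0, 0], [0, 0, 7.4]],
    [1, [0, 0, 0], [0, 0, 7.4]]
  ]
}}

```text
time: 4.1
position: [0.5403, 0.0675, 0.2514]
tcp_rot: [0.0, 0.7, 0.714, 0.0]
wrist_force: [-0.6, -0.6, 0.3]
opening: -0.0001
finger_force: 0.0
```

Emit:
{"name": "carry_out", "arguments": {
  "series": [
    [1, [0, 0, 0], [0, 0, 7.4]],
    [1, [0, 0, 0], [0, 0, 7.4]],
    [1, [0, 0, 0], [0, 0, 7.4]],
    [1, [0, 0, 0], [0, 0, 7.4]],
    [1, [0, 0, 0], [0, 0, 7.4]],
    [1, [0, 0, 0], [0, 0, 7.4]],
    [1, [0, 0, 0], [0, 0, 7.4]],
    [1, [0, 0, 0], [0, 0, 7.4]],
    [1, [0, 0, 0], [0, 0, 7.4]],
    [1, [0, 0, 0], [0, 0, 7.4]]
  ]
}}

```text
time: 5.1
position: [0.5403, 0.0675, 0.2514]
tcp_rot: [0.0, 0.989, 0.149, 0.0]
wrist_force: [0.1, 0.9, 0.6]
opening: -0.0002
finger_force: 0.0
```

Emit:
{"name": "carry_out", "arguments": {
  "series": [
    [1, [0, 0, 8.3], [0, 0, 0]],
    [1, [0, 0, 8.3], [0, 0, 0]],
    [1, [0, 0, 8.3], [0, 0, 0]],
    [1, [0, 0, 8.3], [0, 0, 0]],
    [1, [0, 0, 8.3], [0, 0, 0]],
    [1, [0, 0, 8.3], [0, 0, 0]],
    [1, [0, 0, 8.3], [0, 0, 0]],
    [1, [0, 0, 8.3], [0, 0, 0]],
    [1, [0, 0, 8.3], [0, 0, 0]],
    [1, [0, 0, 8.3], [0, 0, 0]]
  ]
}}

```text
time: 6.1
position: [0.5403, 0.0675, 0.1676]
tcp_rot: [0.0, 0.988, 0.152, 0.0]
wrist_force: [-0.6, -1.4, -0.9]
opening: -0.0
finger_force: 0.0
```

```bash
cat >> h.py <<'E'
A=np.array([.5507,.1490])
def fr(s):
    w,x,y,z=s["tcp_rot"];yaw=2*np.arctan2(y,x);X=np.array([np.cos(yaw),np.sin(yaw)]);Y=np.array([X[1],-X[0]]);return yaw,X,Y
def st(n=0):
    F=[]
    s=bot.observe()
    for i in range(n+1):
        if i: eyes.camera("wrist")
        q=bot.observe();yaw,X,Y=fr(q);f=np.array(q["wrist_force"]);F.append([f[:2]@X,f[:2]@Y,f[2]])
    yaw,X,Y=fr(q);p=np.array(q["position"])[:2]-A
    print("t",round(q["time"],2),"yaw",np.degrees(yaw).round(2),"rel tool x,y mm",(1e3*np.array([p@X,p@Y])).round(1),"z",round(q["position"][2],4))
    print("F first",np.round(F[0],2),"static mean",np.mean(F[1:],0).round(2) if n else "", "std",np.std(F[1:],0).round(2) if n else "")
E
python3 - <<'E'
from h import *
st(8)
d=eyes.camera("wrist");cv2.imwrite("pics/w1.png",d["frame"][:,:,::-1])
E
```

```text
t 6.5 yaw 17.46 rel tool x,y mm [-34.2  74.6] z 0.1688
F first [-0.98  1.17 -0.9 ] static mean [-0.07 -0.17  0.08] std [0.8  0.43 0.87]
```

View pics/w1.png

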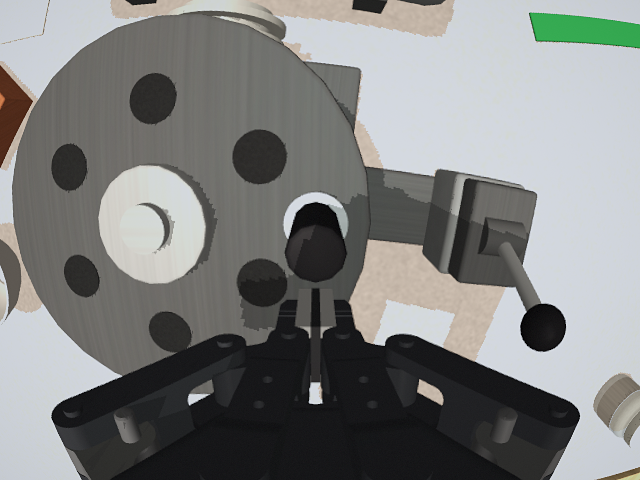

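The wrist view shows the pin (316,245) squarely ahead of the closed fingers (316,300), with the brake ball at (543,327). I'll close the gap, then push along the arc.

Emit:
{"name": "carry_out", "arguments": {
  "series": [
    [1, [1.4, 0, 0], [0, 0, 0]],
    [1, [1.4, 0, 0], [0, 0, 0]],
    [1, [1.4, 0, 0], [0, 0, 0]],
    [1, [1.4, 0, 0], [0, 0, 0]],
    [1, [1.4, 0, 0], [0, 0, 0]],
    [1, [1.4, 0, 0], [0, 0, 0]],
    [1, [1.4, 0, 0], [0, 0, 0]],
    [1, [1.4, 0, 0], [0, 0, 0]],
    [1, [1.4, 0, 0], [0, 0, 0]],
    [1, [1.4, 0, 0], [0, 0, 0]]
  ]
}}

```text
time: 7.55
position: [0.5533, 0.0715, 0.1682]
tcp_rot: [0.0, 0.988, 0.152, -0.001]
wrist_force: [-6.2, -4.6, 2.0]
opening: 0.0002
finger_force: 3.3
```

```bash
python3 - <<'E'
from h import *
st(4)
E
```

```text
t 7.75 yaw 17.45 rel tool x,y mm [-20.5  74.7] z 0.1683
F first [-7.28  2.58  1.97] static mean [-4.09  1.77  1.36] std [0.44 0.57 0.19]
```

Emit:
{"name": "carry_out", "arguments": {
  "series": [
    [1, [3.78, 0.92, 0], [0, 0, -2.865]],
    [1, [3.78, 0.92, 0], [0, 0, -2.865]],
    [1, [3.78, 0.92, 0], [0, 0, -2.865]],
    [1, [3.78, 0.92, 0], [0, 0, -2.865]],
    [1, [3.78, 0.92, 0], [0, 0, -2.865]],
    [1, [3.78, 0.92, 0], [0, 0, -2.865]],
    [1, [3.78, 0.92, 0], [0, 0, -2.865]],
    [1, [3.78, 0.92, 0], [0, 0, -2.865]],
    [1, [3.78, 0.92, 0], [0, 0, -2.865]],
    [1, [3.78, 0.92, 0], [0, 0, -2.865]]
  ]
}}

```text
time: 8.75
position: [0.5901, 0.0821, 0.1681]
tcp_rot: [0.0, 0.92, 0.392, -0.001]
wrist_force: [-8.2, -7.4, 1.6]
opening: -0.0
finger_force: 5.5
```

```bash
python3 - <<'E'
from h import *
st(6)
E
```

```text
t 9.05 yaw 46.1 rel tool x,y mm [-20.4  74.7] z 0.1682
F first [-10.99  -0.79   1.57] static mean [-6.02  0.42  1.19] std [1.22 0.38 0.53]
```

Emit:
{"name": "carry_out", "arguments": {
  "series": [
    [1, [0.75, 0.2, 0], [0, 0, -0.573]],
    [1, [0.75, 0.2, 0], [0, 0, -0.573]],
    [1, [0.75, 0.2, 0], [0, 0, -0.573]],
    [1, [0.75, 0.2, 0], [0, 0, -0.573]],
    [1, [0.75, 0.2, 0], [0, 0, -0.573]],
    [1, [0.75, 0.2, 0], [0, 0, -0.573]],
    [1, [0.75, 0.2, 0], [0, 0, -0.573]],
    [1, [0.75, 0.2, 0], [0, 0, -0.573]],
    [1, [0.75, 0.2, 0], [0, 0, -0.573]],
    [1, [0.75, 0.2, 0], [0, 0, -0.573]]
  ]
}}

```text
time: 10.05
position: [0.5964, 0.0862, 0.1681]
tcp_rot: [0.0, 0.899, 0.437, -0.001]
wrist_force: [-7.7, -7.8, 1.6]
opening: -0.0001
finger_force: 5.8
```

```bash
python3 - <<'E'
from h import *
st(4)
E
```

```text
t 10.25 yaw 51.82 rel tool x,y mm [-21.   74.7] z 0.1681
F first [-10.87  -1.19   1.63] static mean [-10.79  -0.68   1.98] std [0.74 0.63 0.5 ]
```

Emit:
{"name": "carry_out", "arguments": {
  "series": [
    [1, [0.75, 0.2, 0], [0, 0, -0.573]],
    [1, [0.75, 0.2, 0], [0, 0, -0.573]],
    [1, [0.75, 0.2, 0], [0, 0, -0.573]],
    [1, [0.75, 0.2, 0], [0, 0, -0.573]],
    [1, [0.75, 0.2, 0], [0, 0, -0.573]],
    [1, [0.75, 0.2, 0], [0, 0, -0.573]],
    [1, [0.75, 0.2, 0], [0, 0, -0.573]],
    [1, [0.75, 0.2, 0], [0, 0, -0.573]],
    [1, [0.75, 0.2, 0], [0, 0, -0.573]],
    [1, [0.75, 0.2, 0], [0, 0, -0.573]]
  ]
}}

```text
time: 11.25
position: [0.6024, 0.0911, 0.168]
tcp_rot: [0.0, 0.876, 0.481, -0.001]
wrist_force: [-7.3, -9.9, 1.7]
opening: -0.0001
finger_force: 6.1
```

```bash
python3 - <<'E'
from h import *
st(4)
E
```

```text
t 11.45 yaw 57.54 rel tool x,y mm [-21.1  74.7] z 0.1681
F first [-12.31  -0.87   1.7 ] static mean [-11.31  -0.99   1.65] std [0.33 0.52 0.71]
```

Emit:
{"name": "carry_out", "arguments": {
  "series": [
    [1, [0.75, 0.2, 0], [0, 0, -0.573]],
    [1, [0.75, 0.2, 0], [0, 0, -0.573]],
    [1, [0.75, 0.2, 0], [0, 0, -0.573]],
    [1, [0.75, 0.2, 0], [0, 0, -0.573]],
    [1, [0.75, 0.2, 0], [0, 0, -0.573]],
    [1, [0.75, 0.2, 0], [0, 0, -0.573]],
    [1, [0.75, 0.2, 0], [0, 0, -0.573]],
    [1, [0.75, 0.2, 0], [0, 0, -0.573]],
    [1, [0.75, 0.2, 0], [0, 0, -0.573]],
    [1, [0.75, 0.2, 0], [0, 0, -0.573]]
  ]
}}

```text
time: 12.45
position: [0.6079, 0.0964, 0.168]
tcp_rot: [0.0, 0.851, 0.525, -0.001]
wrist_force: [-7.6, -10.3, 2.0]
opening: 0.0001
finger_force: 6.3
```

```bash
python3 - <<'E'
from h import *
st(4)
E
```

```text
t 12.65 yaw 63.27 rel tool x,y mm [-21.1  74.7] z 0.168
F first [-12.65  -2.19   2.02] static mean [-11.79  -1.64   1.2 ] std [0.43 0.84 0.52]
```

Emit:
{"name": "carry_out", "arguments": {
  "series": [
    [1, [0.75, 0.2, 0], [0, 0, -0.573]],
    [1, [0.75, 0.2, 0], [0, 0, -0.573]],
    [1, [0.75, 0.2, 0], [0, 0, -0.573]],
    [1, [0.75, 0.2, 0], [0, 0, -0.573]],
    [1, [0.75, 0.2, 0], [0, 0, -0.573]],
    [1, [0.75, 0.2, 0], [0, 0, -0.573]],
    [1, [0.75, 0.2, 0], [0, 0, -0.573]],
    [1, [0.75, 0.2, 0], [0, 0, -0.573]],
    [1, [0.75, 0.2, 0], [0, 0, -0.573]],
    [1, [0.75, 0.2, 0], [0, 0, -0.573]]
  ]
}}

```text
time: 13.65
position: [0.6129, 0.1023, 0.168]
tcp_rot: [0.001, 0.824, 0.566, -0.001]
wrist_force: [-7.0, -10.5, 1.1]
opening: 0.0001
finger_force: 6.5
```

```bash
python3 - <<'E'
from h import *
st(4)
E
```

```text
t 13.85 yaw 68.99 rel tool x,y mm [-21.2  74.8] z 0.168
F first [-12.33  -2.76   1.15] static mean [-12.25  -2.02   1.4 ] std [0.47 0.63 0.59]
```

Emit:
{"name": "carry_out", "arguments": {
  "series": [
    [1, [0.75, 0.2, 0], [0, 0, -0.573]],
    [1, [0.75, 0.2, 0], [0, 0, -0.573]],
    [1, [0.75, 0.2, 0], [0, 0, -0.573]],
    [1, [0.75, 0.2, 0], [0, 0, -0.573]],
    [1, [0.75, 0.2, 0], [0, 0, -0.573]],
    [1, [0.75, 0.2, 0], [0, 0, -0.573]],
    [1, [0.75, 0.2, 0], [0, 0, -0.573]],
    [1, [0.75, 0.2, 0], [0, 0, -0.573]],
    [1, [0.75, 0.2, 0], [0, 0, -0.573]],
    [1, [0.75, 0.2, 0], [0, 0, -0.573]]
  ]
}}

```text
time: 14.85
position: [0.6172, 0.1088, 0.168]
tcp_rot: [0.001, 0.795, 0.607, -0.001]
wrist_force: [-6.0, -11.6, 1.2]
opening: -0.0003
finger_force: 6.4
```

```bash
python3 - <<'E'
from h import *
st(4)
E
```

```text
t 15.05 yaw 74.72 rel tool x,y mm [-21.2  74.8] z 0.168
F first [-12.78  -2.71   1.19] static mean [-12.09  -2.37   1.3 ] std [0.28 0.59 0.42]
```

Emit:
{"name": "carry_out", "arguments": {
  "series": [
    [1, [0.75, 0.2, 0], [0, 0, -0.573]],
    [1, [0.75, 0.2, 0], [0, 0, -0.573]],
    [1, [0.75, 0.2, 0], [0, 0, -0.573]],
    [1, [0.75, 0.2, 0], [0, 0, -0.573]],
    [1, [0.75, 0.2, 0], [0, 0, -0.573]],
    [1, [0.75, 0.2, 0], [0, 0, -0.573]],
    [1, [0.75, 0.2, 0], [0, 0, -0.573]],
    [1, [0.75, 0.2, 0], [0, 0, -0.573]],
    [1, [0.75, 0.2, 0], [0, 0, -0.573]],
    [1, [0.75, 0.2, 0], [0, 0, -0.573]]
  ]
}}

```text
time: 16.05
position: [0.6209, 0.1156, 0.168]
tcp_rot: [0.001, 0.763, 0.646, -0.001]
wrist_force: [-4.6, -11.6, 1.0]
opening: -0.0002
finger_force: 6.2
```

```bash
python3 - <<'E'
from h import *
st(4)
E
```

```text
t 16.25 yaw 80.45 rel tool x,y mm [-21.2  74.8] z 0.1681
F first [-12.24  -2.6    1.05] static mean [-11.57  -2.46   0.67] std [0.37 0.35 0.38]
```

Emit:
{"name": "carry_out", "arguments": {
  "series": [
    [1, [0.75, 0.2, 0], [0, 0, -0.573]],
    [1, [0.75, 0.2, 0], [0, 0, -0.573]],
    [1, [0.75, 0.2, 0], [0, 0, -0.573]],
    [1, [0.75, 0.2, 0], [0, 0, -0.573]],
    [1, [0.75, 0.2, 0], [0, 0, -0.573]],
    [1, [0.75, 0.2, 0], [0, 0, -0.573]],
    [1, [0.75, 0.2, 0], [0, 0, -0.573]],
    [1, [0.75, 0.2, 0], [0, 0, -0.573]],
    [1, [0.75, 0.2, 0], [0, 0, -0.573]],
    [1, [0.75, 0.2, 0], [0, 0, -0.573]]
  ]
}}

```text
time: 17.25
position: [0.6239, 0.1228, 0.1681]
tcp_rot: [0.001, 0.73, 0.683, -0.001]
wrist_force: [-3.6, -11.2, 0.8]
opening: 0.0002
finger_force: 5.8
```

```bash
python3 - <<'E'
from h import *
st(4)
E
```

```text
t 17.45 yaw 86.18 rel tool x,y mm [-21.1  74.8] z 0.1681
F first [-11.45  -2.84   0.82] static mean [-10.82  -2.83   0.48] std [0.3  0.67 0.56]
```

Emit:
{"name": "carry_out", "arguments": {
  "series": [
    [1, [0.75, 0.2, 0], [0, 0, -0.573]],
    [1, [0.75, 0.2, 0], [0, 0, -0.573]],
    [1, [0.75, 0.2, 0], [0, 0, -0.573]],
    [1, [0.75, 0.2, 0], [0, 0, -0.573]],
    [1, [0.75, 0.2, 0], [0, 0, -0.573]],
    [1, [0.75, 0.2, 0], [0, 0, -0.573]],
    [1, [0.75, 0.2, 0], [0, 0, -0.573]],
    [1, [0.75, 0.2, 0], [0, 0, -0.573]],
    [1, [0.75, 0.2, 0], [0, 0, -0.573]],
    [1, [0.75, 0.2, 0], [0, 0, -0.573]]
  ]
}}

```text
time: 18.45
position: [0.6262, 0.1304, 0.1681]
tcp_rot: [0.001, 0.695, 0.719, -0.001]
wrist_force: [-1.7, -10.6, 0.6]
opening: -0.0
finger_force: 5.2
```

```bash
python3 - <<'E'
from h import *
st(4)
E
```

```text
t 18.65 yaw 91.92 rel tool x,y mm [-21.   74.8] z 0.1681
F first [-10.51  -2.06   0.57] static mean [-9.84 -2.38  0.51] std [0.12 0.54 0.34]
```

Emit:
{"name": "carry_out", "arguments": {
  "series": [
    [1, [0.75, 0.2, 0], [0, 0, -0.573]],
    [1, [0.75, 0.2, 0], [0, 0, -0.573]],
    [1, [0.75, 0.2, 0], [0, 0, -0.573]],
    [1, [0.75, 0.2, 0], [0, 0, -0.573]],
    [1, [0.75, 0.2, 0], [0, 0, -0.573]],
    [1, [0.75, 0.2, 0], [0, 0, -0.573]],
    [1, [0.75, 0.2, 0], [0, 0, -0.573]],
    [1, [0.75, 0.2, 0], [0, 0, -0.573]],
    [1, [0.75, 0.2, 0], [0, 0, -0.573]],
    [1, [0.75, 0.2, 0], [0, 0, -0.573]]
  ]
}}

```text
time: 19.65
position: [0.6277, 0.1382, 0.1681]
tcp_rot: [0.001, 0.658, 0.753, -0.001]
wrist_force: [-1.6, -9.2, -0.3]
opening: -0.0
finger_force: 4.5
```

```bash
python3 - <<'E'
from h import *
st(4)
E
```

```text
t 19.85 yaw 97.65 rel tool x,y mm [-20.8  74.8] z 0.1681
F first [-8.85 -2.84 -0.31] static mean [-8.3  -2.56  0.39] std [0.31 0.32 0.69]
```

Emit:
{"name": "carry_out", "arguments": {
  "series": [
    [1, [0.75, 0.2, 0], [0, 0, -0.573]],
    [1, [0.75, 0.2, 0], [0, 0, -0.573]],
    [1, [0.75, 0.2, 0], [0, 0, -0.573]],
    [1, [0.75, 0.2, 0], [0, 0, -0.573]],
    [1, [0.75, 0.2, 0], [0, 0, -0.573]],
    [1, [0.75, 0.2, 0], [0, 0, -0.573]],
    [1, [0.75, 0.2, 0], [0, 0, -0.573]],
    [1, [0.75, 0.2, 0], [0, 0, -0.573]],
    [1, [0.75, 0.2, 0], [0, 0, -0.573]],
    [1, [0.75, 0.2, 0], [0, 0, -0.573]]
  ]
}}

```text
time: 20.85
position: [0.6284, 0.1461, 0.1681]
tcp_rot: [0.0, 0.62, 0.785, -0.001]
wrist_force: [-1.4, -8.1, 0.1]
opening: 0.0001
finger_force: 3.7
```

```bash
python3 - <<'E'
from h import *
st(4)
E
```

```text
t 21.05 yaw 103.39 rel tool x,y mm [-20.7  74.9] z 0.1681
F first [-7.53 -3.2   0.05] static mean [-6.27 -2.35 -0.05] std [0.34 0.54 0.22]
```

Emit:
{"name": "carry_out", "arguments": {
  "series": [
    [1, [0.75, 0.2, 0], [0, 0, -0.573]],
    [1, [0.75, 0.2, 0], [0, 0, -0.573]],
    [1, [0.75, 0.2, 0], [0, 0, -0.573]],
    [1, [0.75, 0.2, 0], [0, 0, -0.573]],
    [1, [0.75, 0.2, 0], [0, 0, -0.573]],
    [1, [0.75, 0.2, 0], [0, 0, -0.573]],
    [1, [0.75, 0.2, 0], [0, 0, -0.573]],
    [1, [0.75, 0.2, 0], [0, 0, -0.573]],
    [1, [0.75, 0.2, 0], [0, 0, -0.573]],
    [1, [0.75, 0.2, 0], [0, 0, -0.573]]
  ]
}}

```text
time: 22.05
position: [0.6282, 0.1541, 0.1682]
tcp_rot: [0.0, 0.58, 0.815, -0.0]
wrist_force: [-0.5, -6.4, 0.1]
opening: -0.0002
finger_force: 2.7
```

```bash
python3 - <<'E'
from h import *
st(4)
E
```

```text
t 22.25 yaw 109.12 rel tool x,y mm [-20.5  74.9] z 0.1682
F first [-5.88 -2.53  0.07] static mean [-4.3  -2.21 -0.27] std [0.35 0.19 0.42]
```

Emit:
{"name": "carry_out", "arguments": {
  "series": [
    [1, [0.53, 0.14, 0], [0, 0, -0.4]],
    [1, [0.53, 0.14, 0], [0, 0, -0.4]],
    [1, [0.53, 0.14, 0], [0, 0, -0.4]],
    [1, [0.53, 0.14, 0], [0, 0, -0.4]],
    [1, [0.53, 0.14, 0], [0, 0, -0.4]],
    [1, [0.53, 0.14, 0], [0, 0, -0.4]],
    [1, [0.53, 0.14, 0], [0, 0, -0.4]],
    [1, [0.53, 0.14, 0], [0, 0, -0.4]],
    [1, [0.53, 0.14, 0], [0, 0, -0.4]],
    [1, [0.53, 0.14, 0], [0, 0, -0.4]]
  ]
}}

```text
time: 23.25
position: [0.6275, 0.16, 0.1682]
tcp_rot: [0.0, 0.551, 0.835, -0.0]
wrist_force: [-0.5, -5.3, -0.4]
opening: 0.0
finger_force: 2.0
```

```bash
python3 - <<'E'
from h import *
st(4)
E
```

```text
t 23.45 yaw 113.14 rel tool x,y mm [-19.9  75. ] z 0.1682
F first [-4.69 -2.52 -0.43] static mean [-3.36 -2.01 -0.93] std [0.45 0.28 0.18]
```

Emit:
{"name": "carry_out", "arguments": {
  "series": [
    [1, [0.45, 0.12, 0], [0, 0, -0.34]],
    [1, [0.45, 0.12, 0], [0, 0, -0.34]],
    [1, [0.45, 0.12, 0], [0, 0, -0.34]],
    [1, [0.45, 0.12, 0], [0, 0, -0.34]],
    [1, [0.45, 0.12, 0], [0, 0, -0.34]],
    [1, [0.45, 0.12, 0], [0, 0, -0.34]],
    [1, [0.45, 0.12, 0], [0, 0, -0.34]],
    [1, [0.45, 0.12, 0], [0, 0, -0.34]],
    [1, [0.45, 0.12, 0], [0, 0, -0.34]],
    [1, [0.45, 0.12, 0], [0, 0, -0.34]]
  ]
}}

```text
time: 24.45
position: [0.6267, 0.1648, 0.1683]
tcp_rot: [-0.0, 0.526, 0.851, 0.0]
wrist_force: [-0.6, -3.6, -1.6]
opening: 0.0
finger_force: 1.5
```

```bash
python3 - <<'E'
from h import *
st(4)
E
```

```text
t 24.65 yaw 116.54 rel tool x,y mm [-19.8  75.1] z 0.1684
F first [-2.91 -2.12 -1.64] static mean [-2.06 -1.55 -0.46] std [0.39 1.02 0.62]
```

Emit:
{"name": "carry_out", "arguments": {
  "series": [
    [1, [-1, -0.3, 0], [0, 0, 0]],
    [1, [-2, 0, 0], [0, 0, 0]],
    [1, [-3, 0, 0], [0, 0, 0]],
    [1, [-4, 0, 0], [0, 0, 0]],
    [1, [-4, 0, 0], [0, 0, 0]],
    [1, [-4, 0, 0], [0, 0, 0]],
    [1, [-4, 0, 0], [0, 0, 0]],
    [1, [-4, 0, 0], [0, 0, 0]],
    [1, [0, 0, -10], [0, 0, 0]],
    [1, [0, 0, -15], [0, 0, 0]]
  ]
}}

```text
time: 25.65
position: [0.6378, 0.1412, 0.1936]
tcp_rot: [-0.0, 0.526, 0.85, -0.0]
wrist_force: [-0.7, 1.7, 0.1]
opening: -0.0002
finger_force: 0.0
```

Emit:
{"name": "carry_out", "arguments": {
  "series": [
    [1, [0, 0, -15], [0, 0, 2]],
    [1, [0, 0, -15], [0, 0, 2]],
    [1, [0, 0, -15], [0, 0, 2]],
    [1, [0, 0, -12], [0, 0, 2]],
    [1, [0, 0, 0], [0, 0, 2]],
    [1, [0, 0, 0], [0, 0, 2]],
    [1, [0, 0, 0], [0, 0, 2]],
    [1, [0, 0, 0], [0, 0, 2.1]],
    [1, [0, 0, 0], [0, 0, 0]],
    [1, [0, 0, 0], [0, 0, 0]]
  ]
}}

```text
time: 26.65
position: [0.6381, 0.1414, 0.2513]
tcp_rot: [0.0, 0.639, 0.769, 0.0]
wrist_force: [-0.0, -0.7, 0.7]
opening: 0.0002
finger_force: 0.0
```

```bash
python3 - <<'E'
from h import *
d=eyes.camera("wrist");cv2.imwrite("pics/w2.png",d["frame"][:,:,::-1])
st(3)
q=bot.observe();yaw,X,Y=fr(q);D=np.array([.512,-.0616])-np.array(q["position"])[:2]
print(1e3*D@X,1e3*D@Y)
E
```

```text
t 26.85 yaw 100.47 rel tool x,y mm [-23.4  84.5] z 0.2506
F first [-0.23  0.47 -0.39] static mean [-0.14  0.51  0.05] std [0.05 0.3  0.19]
-176.654637804127 -160.8378373049971
```

View pics/w2.png

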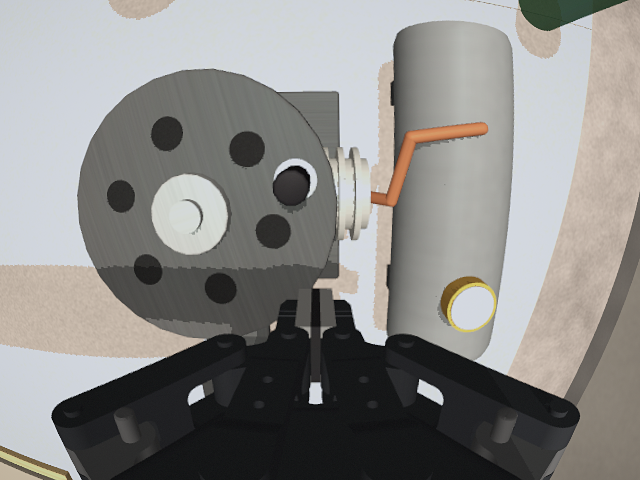

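The wheel is holding still, with the pin at (291,186) and the hub at (190,213), and the fingers are clear. Next is the brake lever.

Emit:
{"name": "carry_out", "arguments": {
  "series": [
    [1, [-17.7, -16.1, 0], [0, 0, 0]],
    [1, [-17.7, -16.1, 0], [0, 0, 0]],
    [1, [-17.7, -16.1, 0], [0, 0, 0]],
    [1, [-17.7, -16.1, 0], [0, 0, 0]],
    [1, [-17.7, -16.1, 0], [0, 0, 0]],
    [1, [-17.7, -16.1, 0], [0, 0, 0]],
    [1, [-17.7, -16.1, 0], [0, 0, 0]],
    [1, [-17.7, -16.1, 0], [0, 0, 0]],
    [1, [-17.7, -16.1, 0], [0, 0, 0]],
    [1, [-17.7, -16.1, 0], [0, 0, 0]]
  ]
}}

```text
time: 27.85
position: [0.5112, -0.0626, 0.2504]
tcp_rot: [0.0, 0.64, 0.769, 0.0]
wrist_force: [0.1, 0.2, 0.2]
opening: 0.0002
finger_force: 0.0
```

Emit:
{"name": "carry_out", "arguments": {
  "series": [
    [1, [0, 0, 0], [0, 0, 0]],
    [1, [0, 0, 15], [0, 0, 0]],
    [1, [0, 0, 15], [0, 0, 0]],
    [1, [0, 0, 15], [0, 0, 0]],
    [1, [0, 0, 15], [0, 0, 0]],
    [1, [0, 0, 15], [0, 0, 0]],
    [1, [0, 0, 15], [0, 0, 0]],
    [1, [0, 0, 10], [0, 0, 0]],
    [1, [0, 0, 5], [0, 0, 0]],
    [1, [0, 0, 0], [0, 0, 0]]
  ]
}}

```text
time: 28.85
position: [0.5117, -0.0619, 0.1448]
tcp_rot: [-0.0, 0.64, 0.768, -0.0]
wrist_force: [0.6, 0.0, -0.1]
opening: 0.0002
finger_force: 0.0
```

```bash
python3 - <<'E'
from h import *
d=eyes.camera("wrist");cv2.imwrite("pics/w3.png",d["frame"][:,:,::-1])
st(2)
E
```

```text
t 29.0 yaw 100.44 rel tool x,y mm [-200.5  -76.2] z 0.146
F first [-0.46 -0.03 -0.53] static mean [-0.64 -0.03  0.15] std [0.28 0.05 0.63]
```

View pics/w3.png

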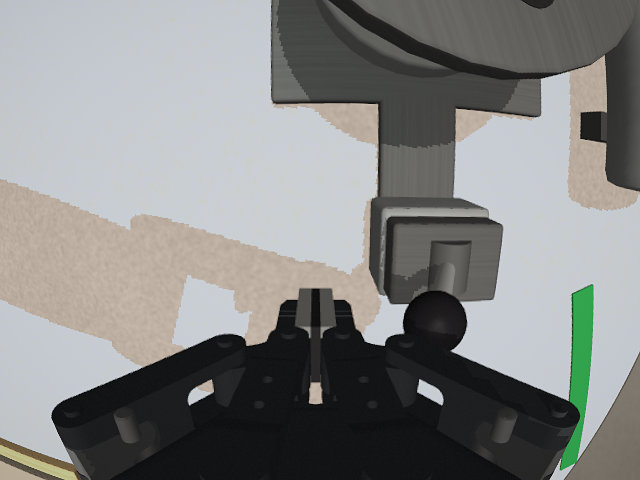

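The lever ball is at (435,322), right of the closed fingers (316,300). I'll check the sideways alignment numerically.

```bash
python3 - <<'E'
from h import *
d=eyes.camera("wrist");E=np.array(d["extrinsics"]);q=bot.observe();yaw,X,Y=fr(q)
a,b=435-d["cx"],322-d["cy"];r=np.hypot(a,b);th=r/d["fx"]
v=E[:3,:3]@np.array([a/r*np.sin(th),b/r*np.sin(th),np.cos(th)])
for z in(.157,.160):
    P=E[:3,3]+v*(z-E[2,3])/v[2];D=P[:2]-np.array(q["position"])[:2];print(P.round(4),1e3*D@X,1e3*D@Y)
E
```

```text
[ 0.5597 -0.0537  0.157 ] -0.5033558975871539 48.329509281550145
[ 0.5583 -0.0524  0.16  ] 1.054227028511356 47.20319481246433
```

Emit:
{"name": "carry_out", "arguments": {
  "series": [
    [1, [0, 8.5, 0], [0, 0, 0]],
    [1, [0, 8.5, 0], [0, 0, 0]],
    [1, [0, 8.5, 0], [0, 0, 0]],
    [1, [0, 8.5, 0], [0, 0, 0]],
    [1, [0, 8.5, 0], [0, 0, 0]],
    [1, [0, 8.5, 0], [0, 0, 0]],
    [1, [0, 8.5, 0], [0, 0, 0]],
    [1, [0, 8.5, 0], [0, 0, 0]],
    [1, [0, 8.5, 0], [0, 0, 0]],
    [1, [0, 8.5, 0], [0, 0, 0]]
  ]
}}

```text
time: 30.05
position: [0.596, -0.0464, 0.1451]
tcp_rot: [-0.0, 0.64, 0.768, -0.0]
wrist_force: [-0.6, -0.8, -0.7]
opening: 0.0005
finger_force: 0.5
```

Emit:
{"name": "carry_out", "arguments": {
  "series": [
    [1, [0, 1, 0], [0, 0, 0]],
    [1, [0, 1, 0], [0, 0, 0]],
    [1, [0, 1, 0], [0, 0, 0]],
    [1, [0, 1, 0], [0, 0, 0]],
    [1, [0, 1, 0], [0, 0, 0]],
    [1, [0, 1, 0], [0, 0, 0]],
    [1, [0, 1, 0], [0, 0, 0]],
    [1, [0, 1, 0], [0, 0, 0]],
    [1, [0, 1, 0], [0, 0, 0]],
    [1, [0, 0.5, 0], [0, 0, 0]]
  ]
}}

```text
time: 31.05
position: [0.602, -0.0454, 0.1451]
tcp_rot: [-0.003, 0.64, 0.768, -0.003]
wrist_force: [-34.6, -4.8, 10.9]
opening: 0.0002
finger_force: 17.7
```

```bash
python3 - <<'E'
from h import *
st(3)
E
```

```text
t 31.2 yaw 100.41 rel tool x,y mm [-200.4   15.2] z 0.145
F first [  1.57 -34.93  10.95] static mean [  1.21 -32.57  10.74] std [0.22 0.08 0.48]
```

The lever is on its stop. I'll back off and rise.

Emit:
{"name": "carry_out", "arguments": {
  "series": [
    [1, [0, -3, 0], [0, 0, 0]],
    [1, [0, -3, 0], [0, 0, 0]],
    [1, [0, -4, 0], [0, 0, 0]],
    [1, [0, -8, 0], [0, 0, 0]],
    [1, [0, -10, 0], [0, 0, 0]],
    [1, [0, -10, 0], [0, 0, 0]],
    [1, [0, -5, -10], [0, 0, 0]],
    [1, [0, 0, -20], [0, 0, 0]],
    [1, [0, 0, -20], [0, 0, 0]],
    [1, [0, 0, -20], [0, 0, 0]]
  ]
}}

```text
time: 32.2
position: [0.5622, -0.0527, 0.2171]
tcp_rot: [0.0, 0.64, 0.768, 0.0]
wrist_force: [0.4, 0.0, -1.2]
opening: -0.0
finger_force: 0.0
```

Emit:
{"name": "carry_out", "arguments": {
  "series": [
    [1, [-5, -5, -20], [0, 0, 0]],
    [1, [-15, -5, -10], [0, 0, 0]],
    [1, [-20, -5, 0], [0, 0, 0]],
    [1, [-20, -5, 0], [0, 0, 0]],
    [1, [-20, -5, 0], [0, 0, 0]],
    [1, [-20, -5, 0], [0, 0, 0]],
    [1, [-20, -5, 0], [0, 0, 0]],
    [1, [-20, -5, 0], [0, 0, 0]],
    [1, [-10, 0, 0], [0, 0, 0]],
    [1, [0, 0, 0], [0, 0, 0]]
  ]
}}

```text
time: 33.2
position: [0.5501, -0.2086, 0.2451]
tcp_rot: [-0.0, 0.64, 0.768, -0.0]
wrist_force: [-0.3, -0.2, -0.4]
opening: 0.0004
finger_force: 0.0
```

```bash
python3 - <<'E'
from h import *
a=eyes.camera("top")["frame"][:,:,::-1];b=eyes.camera("side")["frame"][:,:,::-1]
a=cv2.resize(a[100:340,110:430],(400,300),interpolation=cv2.INTER_CUBIC);b=cv2.resize(b[160:340,220:460],(400,300),interpolation=cv2.INTER_CUBIC)
cv2.imwrite("pics/end.png",cv2.resize(np.hstack([a,b]),(800,300)))
st(2)
E
```

```text
t 33.4 yaw 100.47 rel tool x,y mm [-349.7  -65. ] z 0.2454
F first [0.31 0.07 0.32] static mean [ 0.2   0.23 -0.02] std [0.19 0.17 0.07]
```

View pics/end.png

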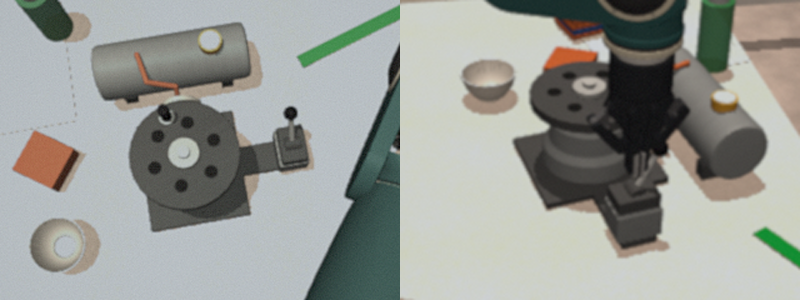

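The top view shows the ball now on the tank side at (291,113), the pin at (163,113) near the tank, and the bystanders unmoved. A last check of the numbers before I hand in.

```bash
python3 - <<'E'
from h import *
T=eyes.camera("top")
print(atz(T,110+291*.8,100+113*.8,.157).round(3))
p=atz(T,110+163*.8,100+111*.8,.2);print(p.round(3),np.degrees(np.arctan2(p[1]-A[1],p[0]-A[0])), "expected ~",-72.6+99+ 0)
bot.close_job()
E
```

```text
[ 0.625 -0.041  0.157]
[0.612 0.182 0.2  ] 28.239513374320584 expected ~ 26.400000000000006
the job is handed in; nothing more can be done
```

The job is handed in, at about 33 s on the robot's clock. The flywheel is parked an estimated 0.1 rad past the top of compression, judged by feel, and the brake lever is over on its stop. The arm is clear of everything, and the jar, bowl and tile stack were left alone.

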